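Set the copying board's line guide back to the red tab

ROBOT

A 6-joint arm with a two-finger parallel gripper is mounted at the origin on the work surface. World frame = base frame: x ahead of the robot, y to its left, z up, the work surface at z = 0. Lengths are in m, angles in rad, forces in N, time in s.
With the tool pointing down it reaches from about 0.3 to 0.85 m from the base axis. Payload 5.4 kg.
Tool frame: the origin (TCP) lies at the very end of the fingers, on their centre line; the grasp point (between the pads) lies 19 mm behind it; z points along the fingers, y is the line along which they close (so a half turn about z gives the same grasp; the last joint's range is limited). The gripper opens to 85 mm and grips with 20 to 120 N. Pads are 22 mm wide; open, the fingers measure 114 mm over their backs; the gripper's body (76 mm by 85 mm) begins 54 mm behind the grasp point. The pads swing forward as they close: fully open they stand 13 mm farther back than shut.
Start: joints at [1.106, 0.158, 1.597, -0, 1.386, -0.21], TCP at [0.145, 0.556, 0.231] pointing down, gripper open.
Joint ranges: [-2.91, 2.91], [-0.94, 2.29], [0.18, 2.7], [-1.29, 4.43], [0.17, 2.64], [-3, 3]. Speed limits (rad/s): [2.57, 2.57, 3.14, 3.14, 3.14, 3.14].

INTERFACE

Orientations are given as a 3x3 rotation matrix whose columns are the frame's x, y, z axes.
In Python, from workcell import ctrl gives the robot as it stands.
- The arm moves only by the tool jog_arm, never from a script. Its argument "rows" is a list of rows, each an object of numbers: "tx", "ty", "tz": the shift along the tool's x, y, z in cm; "spin": the turn about the tool's z in rad; "jaw": the finger opening in cm, from 0 to 8.54. In form: [{"tx": .., "ty": .., "tz": .., "spin": .., "jaw": ..}, ...]. A call has 1 to 20 rows; each row is the pose to reach, as a shift and turn from the pose commanded when the call began, along the tool's axes at that moment; what a row does not reach only later rows make up. A row lasts 1/12 s, in which the tool goes at most 41.7 mm and 7.16 degrees, less where a joint would pass 70% of its speed; a pose out of reach is approached as far as the arm can. A call with a gripper value outside its range is refused whole. The fingers move at their own pace and stop on an object; "force" is the grip in N (left out, the last holds). Time passes only in rows, so rows that repeat a pose let the fingers close. It gives the time, the measured TCP pose, the force, the opening and the grip force at its end, in the units of the state.
- ctrl.state(): the state, without advancing time (a new reading comes with each control period).
- ctrl.grab_frame(name): name is "scene" or "top" or "wrist"; returns a dict with "color" (400x640x3 uint8, red, green, blue), "range_z" (400x640 float32, m along the optical axis (not along the pixel's ray), 0 where there is no reading), "fx", "fy", "cx", "cy" (pixels), "extrinsics" (4x4, takes a point from camera to world coordinates). Camera axes: x right, y up, looking along -z (the intrinsics and any distortion apply to the point x, -y, -z); pixel columns grow to the right and rows downward; lengths in m; the calibration is good to about 2 mm. A picture is of the moment at which its call begins.
- ctrl.finish_job(): hands the job in; it is judged then, once.
The state is a dict: "time_s": time; "joints": joint angles; "dq": joint speeds; "tau": joint torques, N m; "eef_pos": TCP position; "orientation": TCP orientation; "ft_force": force on the tool from outside, world axes, zero at the start; "ft_torque": the same for the moment, N m; "gripper_width": finger opening in m; "grip_force": force on a finger pad.
Only numpy, scipy, OpenCV 4.12 (cv2) and the standard library are available. Lean on these libraries where they do the work, as an engineer would, in place of code of your own. Each camera call takes 0.05 s, during which the arm holds its last target. There are 200 camera calls.

TASK

The line guide of the copying board has run past the red tab. Swing the pawl over so that it lies clear, turn the knob back until the guide is at the top line and lower the pawl into the ratchet again. Then click the guide forward, pausing on the line just above the red tab, and at the red tab draw the knob back against the lowered pawl with a moderate pull of about a quarter of a newton metre to feel it hold, never straining it with twice that, and let go; move the guide only with the knob and leave everything else on the desk where it is.

Things in the scene. Friction and masses are not known exactly. Their poses are not given: they have to be found in the camera images.
- board: Grey copying board fixed flat to the desk, 250 (x) x 350 (y) x 12 thick; origin at the centre of its underside, +x towards the top of the page, z up. A ruled page lies on its right half. Board frame: knob axis at x 0, y 65; page lines every 14 mm, top line (line 0) at x 45, line n at x 45 - 14n; the tabs mark lines 2, 3 and 4 in any order.
- knob: The whole knob: grip, shaft and steel ratchet disc (82 across, 15 teeth of 5 mm on its upper face). Origin on the upright axis, 24 above the desk. Clockwise from above = forward: each click is 24 degrees (0.419 rad) and moves the guide 14 mm down the page. At line 0 its axes are parallel to the board's. Friction about 0.06 N m; end stop 0.15 rad behind line 0.
- knob_grip (a point): Point on the knob's axis, at the height to grip, 79 above the desk, in the blue bar grip: 48 long (along its x), 14 thick (along its y, pinch here), from 60 to 94 above the desk, top of the knob. Axes turn with the knob, z up. Drawn back against the pawl it stops hard: the resistance climbs past half a newton metre within about 0.04 rad.
- pawl: Brass flip-over pawl, about 50 g, held down by its own weight. Origin on its hinge, board x -38.5 (its setting differs by up to 1.5 mm either way, shifting the resting places as much), y 99, 41.6 above the desk; hinge along board y. z axis upright when down; swinging over to board -x tilts it, to 2.4 rad at most, where it stays. Its tip, 36 ahead, bears on the teeth 34 mm from the knob axis; it lifts over each tooth going forward and blocks turning back.
- pawl_grip (a point): Point on the pawl's green round grip bar (diameter 10, 34 long along y, this point 3 mm beyond its middle): in the pawl's frame x 26, y 46, z 4, so it moves on an arc of radius 26 about the hinge line. 46 above the desk when the pawl is down, free space all round and below.
- guide: Black line guide: bar 8 wide (x), 168 long (y), 3 thick, lying across the page, driven by the knob through a rack, sliding along board x. Origin on the bar's centre line, at board y 0, 13.5 above the desk. Starts just past line 5. Axes parallel to the board's.
- guide_end (a point): End of the guide bar next to the tabs, on its centre line.
- red_tab: Red index tab, 9 (x) x 26 (y) x 2, at the right edge of the page, fixed; origin at its underside centre, axes parallel to the board's. The guide points at it when their centre lines meet (same x in the board's frame); about there, within 1.5 mm, a tooth comes back against the pawl.
- yellow_tab: Yellow index tab, 9 x 26 x 2, marks another line.
- blue_tab: Blue index tab, 9 x 26 x 2, marks another line.
- eraser: White eraser, 22 x 45 x 12, lying on the page's lower end; leave alone.
- flask: Black drinking flask, diameter 68, 210 tall; leave alone.
- spray: Small clear bottle with green cap, diameter 42, 100 tall; leave alone.
- books: Pile of three books, 210 x 150 x 54; leave alone.
- carton: Blue carton, 70 x 100 x 55; leave alone.
- mug: White mug, diameter 76, 90 tall; leave alone.
- pencil_case: Blue fabric pencil case, 60 x 190 x 40; leave alone.

How it is judged:
By the outcome, as a careful person would: the job done as asked, in the order asked, and still so for the second after the job is handed in, with the robot touching nothing.
It also fails if it takes over 72 s, if anything falls off the work surface, if the arm or the gripper's body presses on something with over 40 N, if the wrist force passes 120 N, or if a joint passes its speed limit or range.

## Working session

There is one attempt and no reset: what is moved stays moved. The work goes in short steps, Python scripts to look and compute and a tool call to move; the robot and the scene stay as the last step left them, time stands still between calls to the robot, and variables do not carry over. Pictures are saved under pics/ and viewed, at most 10 in all, crops included, and the job is handed in when it is done.

Besides the shell and the picture viewer there is one more tool, called after "Emit:" by a JSON object that holds its "op" and its "data", one argument or row to a line. jog_arm: Moves the arm, as the interface text tells. Its arguments: {"type":"object","properties":{"rows":{"type":"array","items":{"type":"object","properties":{"tx":{"type":"number"},"ty":{"type":"number"},"tz":{"type":"number"},"spin":{"type":"number"},"jaw":{"type":"number"}}}},"force":{"type":"number"}},"required":["rows"]}

```bash
mkdir -p pics; ls; python3 - <<'E'
from workcell import ctrl
import cv2,numpy as np
s=ctrl.state(); print({k:np.round(v,3).tolist() for k,v in s.items()})
for n in ("top","scene"):
    f=ctrl.grab_frame(n); cv2.imwrite(f"pics/{n}0.png",f["color"][:,:,::-1]); np.savez(f"{n}0.npz",**f)
    print(n,f["fx"],f["fy"],f["cx"],f["cy"],np.round(f["extrinsics"],4).tolist(),f.keys())
E
```

```text
pics
{'time_s': 0.0, 'joints': [1.106, 0.159, 1.598, 0.0, 1.386, -0.21], 'dq': [-0.001, -0.0, -0.001, -0.001, 0.0, 0.0], 'tau': [0.002, -39.599, -33.144, 0.0, 0.008, 0.0], 'eef_pos': [0.145, 0.556, 0.23], 'orientation': [[-0.968, 0.252, -0.001], [0.252, 0.968, -0.002], [0.0, -0.002, -1.0]], 'ft_force': [0.352, -0.104, -0.129], 'ft_torque': [-0.024, -0.005, 0.046], 'grip_force': 0.0, 'gripper_width': 0.085}
top 459.4499247176924 459.4499247176924 323.15662883271193 205.90696445719306 [[-0.0163, 0.9967, -0.0797, 0.3788], [-0.9998, -0.017, -0.0083, -0.0564], [-0.0096, 0.0795, 0.9968, 1.5511], [0.0, 0.0, 0.0, 1.0]] dict_keys(['color', 'range_z', 'fx', 'fy', 'cx', 'cy', 'extrinsics'])
scene 481.307711656259 481.307711656259 329.3672414129302 199.72666741736046 [[0.4426, -0.6907, 0.5719, 1.2793], [0.8967, 0.3448, -0.2777, -0.4166], [-0.0054, 0.6357, 0.7719, 1.1538], [0.0, 0.0, 0.0, 1.0]] dict_keys(['color', 'range_z', 'fx', 'fy', 'cx', 'cy', 'extrinsics'])
```

View pics/top0.png

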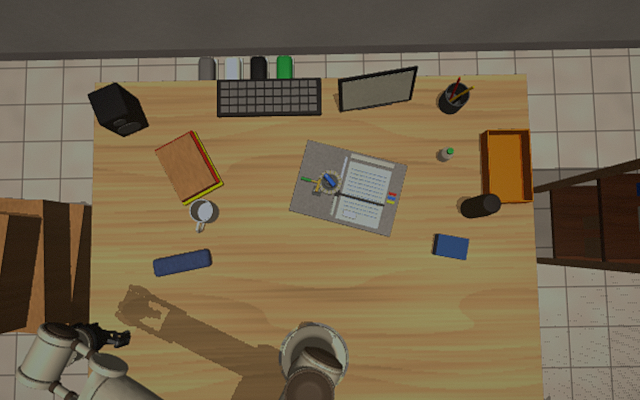

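View pics/scene0.png

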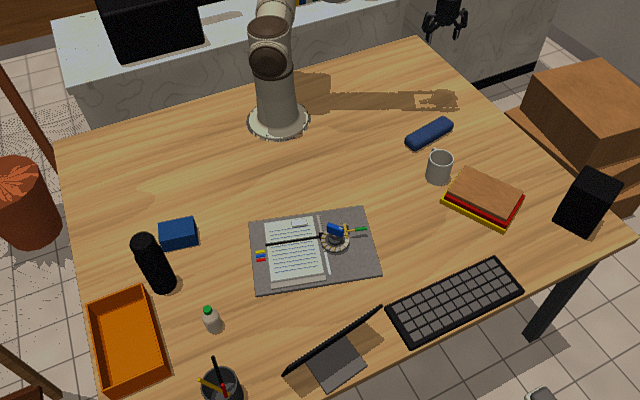

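The top view shows the board (corners about (309,140), (407,163), (389,236), (290,208)), with the knob near (329,181), the pawl's green grip near (306,179) and the tabs near (391,198). The scene view agrees. Next I'll compute the board pose.

```bash
cat > h.py <<'E'
import numpy as np,cv2
def ray(f,px,z):
    """pixels (n,2) -> world points on plane(s) z"""
    px=np.atleast_2d(px).astype(float); E=f["extrinsics"]
    d=np.c_[(px[:,0]-f["cx"])/f["fx"],-(px[:,1]-f["cy"])/f["fy"],-np.ones(len(px))]@E[:3,:3].T
    return E[:3,3]+d*((z-E[2,3])/d[:,2])[:,None]
def proj(f,P):
    P=np.atleast_2d(P);E=f["extrinsics"];c=(P-E[:3,3])@E[:3,:3]
    return np.c_[f["cx"]+f["fx"]*c[:,0]/-c[:,2],f["cy"]-f["fy"]*c[:,1]/-c[:,2]]
def hsv(f): return cv2.cvtColor(f["color"],cv2.COLOR_RGB2HSV)
E
python3 - <<'E'
from h import *
for n in("top","scene"):
    f=dict(np.load(n+"0.npz")); H=hsv(f).astype(int)
    v,u=np.mgrid[:400,:640]
    W=ray(f,np.c_[u.ravel(),v.ravel()],.012)
    near=(np.hypot(W[:,0]-.54,W[:,1]+.10)<.28).reshape(400,640)
    m=((H[:,:,1]<60)&near).astype(np.uint8)
    m=cv2.morphologyEx(m,cv2.MORPH_CLOSE,np.ones((5,5)))
    c=max(cv2.findContours(m,cv2.RETR_EXTERNAL,cv2.CHAIN_APPROX_NONE)[0],key=cv2.contourArea)
    c=cv2.convexHull(c)[:,0]
    P=ray(f,c,.012)[:,:2]
    r=cv2.minAreaRect((P*1000).astype(np.float32)); print(n,r)
    for name,lo,hi,S in(("green",50,80,120),("blue",100,125,120),("red",0,6,120),("yellow",22,32,140),):
        mm=((H[:,:,0]>=lo)&(H[:,:,0]<=hi)&(H[:,:,1]>S)&near)
        k,L,st,ce=cv2.connectedComponentsWithStats(mm.astype(np.uint8))
        for i in range(1,k):
            if st[i,4]>3: print(name,st[i,4],ce[i].round(1),ray(f,ce[i],.014).round(4)[0,:2])
    uv=(310,155,110,90) if n=="top" else (240,200,150,100)
    x,y,w,h=uv if n=="scene" else (285,135,130,105)
    cv2.imwrite(f"pics/{n}c.png",cv2.resize(f["color"][y:y+h,x:x+w,::-1],None,fx=5,fy=5,interpolation=cv2.INTER_CUBIC))
E
```

```text
top ((562.7274780273438, -127.72848510742188), (347.73187255859375, 248.2338409423828), 74.25570678710938)
green 22 [305.5 178.8] [0.5945 0.0146]
blue 65 [329.7 180.1] [ 0.5886 -0.067 ]
blue 18 [390.9 197.6] [ 0.5257 -0.2714]
red 21 [392.2 193.5] [ 0.5394 -0.2762]
yellow 39 [316.6 183.5] [ 0.5778 -0.0229]
yellow 18 [389.9 201.6] [ 0.5123 -0.2677]
scene ((569.192626953125, -126.51109313964844), (347.0909118652344, 251.27357482910156), 74.23947143554688)
green 35 [360.7 228.4] [0.5731 0.0272]
blue 162 [334.6 229.6] [ 0.5428 -0.0429]
blue 28 [260.  255.4] [ 0.5292 -0.2702]
red 33 [260.4 259.4] [ 0.542  -0.2739]
yellow 36 [345.4 229.4] [ 0.5565 -0.0144]
yellow 29 [259.8 251.3] [ 0.5161 -0.2657]
```

View pics/topc.png

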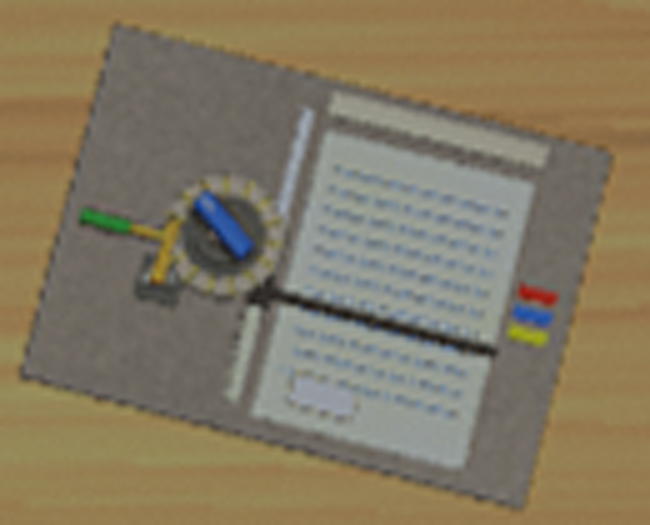

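The crop shows the tabs from the top of the page as red at (537,295), blue at (533,315) and yellow at (527,335). Red therefore marks line 2. The guide lies just past line 5 and the pawl is down. I'm moving above the board for a closer look.

Emit:
{"op": "jog_arm", "data": {
  "rows": [
    {"tx": -56,"ty": -47,"tz": -4,"spin": 1.59,"jaw": 4},
    {"tx": -56,"ty": -47,"tz": -4,"spin": 1.59,"jaw": 4},
    {"tx": -56,"ty": -47,"tz": -4,"spin": 1.59,"jaw": 4},
    {"tx": -56,"ty": -47,"tz": -4,"spin": 1.59,"jaw": 4},
    {"tx": -56,"ty": -47,"tz": -4,"spin": 1.59,"jaw": 4},
    {"tx": -56,"ty": -47,"tz": -4,"spin": 1.59,"jaw": 4},
    {"tx": -56,"ty": -47,"tz": -4,"spin": 1.59,"jaw": 4},
    {"tx": -56,"ty": -47,"tz": -4,"spin": 1.59,"jaw": 4},
    {"tx": -56,"ty": -47,"tz": -4,"spin": 1.59,"jaw": 4},
    {"tx": -56,"ty": -47,"tz": -4,"spin": 1.59,"jaw": 4},
    {"tx": -56,"ty": -47,"tz": -4,"spin": 1.59,"jaw": 4},
    {"tx": -56,"ty": -47,"tz": -4,"spin": 1.59,"jaw": 4},
    {"tx": -56,"ty": -47,"tz": -4,"spin": 1.59,"jaw": 4},
    {"tx": -56,"ty": -47,"tz": -4,"spin": 1.59,"jaw": 4},
    {"tx": -56,"ty": -47,"tz": -4,"spin": 1.59,"jaw": 4},
    {"tx": -56,"ty": -47,"tz": -4,"spin": 1.59,"jaw": 4},
    {"tx": -56,"ty": -47,"tz": -4,"spin": 1.59,"jaw": 4},
    {"tx": -56,"ty": -47,"tz": -4,"spin": 1.59,"jaw": 4},
    {"tx": -56,"ty": -47,"tz": -4,"spin": 1.59,"jaw": 4},
    {"tx": -56,"ty": -47,"tz": -4,"spin": 1.59,"jaw": 4}
  ]
}}

```text
time_s: 1.77
eef_pos: [0.5684, -0.0404, 0.2704]
orientation: [[0.273, 0.962, -0.002], [0.962, -0.273, 0.001], [0.0, -0.002, -1.0]]
ft_force: [-0.3, 0.3, 0.1]
gripper_width: 0.04
grip_force: 0.0
```

```bash
python3 - <<'E'
from workcell import ctrl
import cv2,numpy as np
f=ctrl.grab_frame("wrist"); cv2.imwrite(f"pics/w1.png",f["color"][:,:,::-1]); np.savez(f"w1.npz",**f)
s=ctrl.state(); print({k:np.round(v,3).tolist() for k,v in s.items()})
print(f["fx"],np.round(f["extrinsics"],4).tolist())
E
```

```text
{'time_s': 1.817, 'joints': [-0.282, 0.121, 1.561, 0.0, 1.462, -0.007], 'dq': [0.027, -0.022, 0.019, 0.001, -0.0, 0.0], 'tau': [-1.212, -38.008, -34.265, -0.078, -0.065, -0.011], 'eef_pos': [0.568, -0.039, 0.271], 'orientation': [[0.271, 0.963, -0.002], [0.963, -0.271, 0.001], [0.0, -0.002, -1.0]], 'ft_force': [0.105, 0.484, 0.713], 'ft_torque': [-0.009, -0.023, -0.014], 'grip_force': 0.0, 'gripper_width': 0.04}
318.40559798551493 [[0.9619, 0.262, 0.0775, 0.5872], [-0.2732, 0.9241, 0.2673, 0.0284], [-0.0015, -0.2783, 0.9605, 0.4129], [0.0, 0.0, 0.0, 1.0]]
```

View pics/w1.png

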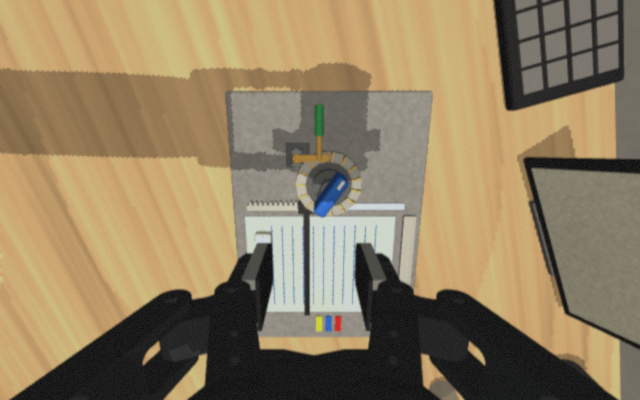

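The wrist view shows the board with corners about (228,92) and (432,92), the pawl's green grip at (320,120), the knob bar at (331,195), the guide at (306,260), and the yellow, blue and red tabs at (319..338,323). Next I'll measure in world coordinates.

```bash
cat >> h.py <<'E'
def cloud(f):
    v,u=np.mgrid[:400,:640]; z=f["range_z"].ravel()
    c=np.c_[(u.ravel()-f["cx"])/f["fx"]*z,-(v.ravel()-f["cy"])/f["fy"]*z,-z]
    return (c@f["extrinsics"][:3,:3].T+f["extrinsics"][:3,3]).reshape(400,640,3)
def cent(f,H,lo,hi,S,z,box,V=0):
    x0,y0,x1,y1=box; m=np.zeros((400,640),bool); h=H[y0:y1,x0:x1]
    m[y0:y1,x0:x1]=(h[:,:,0]>=lo)&(h[:,:,0]<=hi)&(h[:,:,1]>S)&(h[:,:,2]>V)
    v,u=np.nonzero(m); P=ray(f,np.c_[u,v],z)[:,:2]
    return m,P
E
python3 - <<'E'
from h import *
f=dict(np.load("w1.npz"));H=hsv(f).astype(int);W=cloud(f)
th=np.deg2rad(-15.75)
# board edges: crossing desk(high sat) -> board (low sat)
g=(H[:,:,1]<60)
L=[];R=[]
for v in range(130,230,2):
    row=g[v]; i=np.nonzero(row[200:245])[0]
    us=[u for u in range(215,250) if row[u:u+5].all() and not row[u-3:u].any()]
    if us:L.append((us[0]-.5,v))
    us=[u for u in range(415,445) if row[u-4:u+1].all() and not row[u+1:u+4].any()]
    if us:R.append((us[0]+.5,v))
T=[]
for u in range(250,420,2):
    vs=[v for v in range(80,105) if g[v:v+4,u].all() and not g[v-3:v,u].any()]
    if vs:T.append((u,vs[0]-.5))
def fit(p):
    P=ray(f,np.array(p),.012)[:,:2].astype(np.float32); l=cv2.fitLine(P,cv2.DIST_HUBER,0,.01,.01).ravel(); return l
for n,p in(("L",L),("R",R),("T",T)):
    l=fit(p); a=np.degrees(np.arctan2(l[1],l[0])); print(n,len(p),l[2:].round(4),a.round(2))
def rep(n,P): print(n,len(P),P.mean(0).round(4))
for n,lo,hi,b in(("y",20,34,(305,310,350,335)),("b",100,130,(305,310,350,335)),("r",0,8,(305,310,350,335))):
    m,P=cent(f,H,lo,hi,120,.014,b); rep(n,P)
m,P=cent(f,H,40,85,100,.049,(300,95,340,145)); rep("green",P)
r=cv2.minAreaRect((P*1000).astype(np.float32));print(r)
m,P=cent(f,H,100,130,100,.094,(300,160,365,230)); rep("blueall",P)
q=W[m]; print("z pct",np.percentile(q[:,2],[5,25,50,75,95]).round(4))
t=q[q[:,2]>.088]; 
vu=np.argwhere(m); tt=vu[q[:,2]>.088]; P=ray(f,tt[:,::-1],.094)[:,:2]
r=cv2.minAreaRect((P*1000).astype(np.float32));print("knobtop",r, P.mean(0))
# guide
d=(H[:,:,2]<45); 
v,u=np.nonzero(d[225:310,298:316]); P=ray(f,np.c_[u+298,v+225],.015)[:,:2]
l=cv2.fitLine(P.astype(np.float32),cv2.DIST_HUBER,0,.01,.01).ravel(); print("guide",l,len(P))
m=(H[:,:,0]>12)&(H[:,:,0]<28)&(H[:,:,1]>140)
print("brass",np.argwhere(m[145:165,285:325])[:, ::-1].min(0)+[285,145],np.argwhere(m[145:165,285:325])[:,::-1].max(0)+[285,145])
E
```

```text
L 50 [ 0.4612 -0.0268] 74.11
R 50 [ 0.7038 -0.0772] 74.11
T 85 [0.6265 0.0381] -15.76
y 90 [ 0.5112 -0.2636]
b 77 [ 0.5247 -0.2673]
r 89 [ 0.538  -0.2713]
green 245 [0.5887 0.0157]
((588.7180786132812, 15.50062370300293), (32.24087905883789, 7.849498271942139), 74.2163314819336)
blueall 698 [ 0.5795 -0.0581]
z pct [0.0697 0.0885 0.0931 0.0939 0.0948]
knobtop ((579.4039916992188, -60.48542404174805), (47.21916961669922, 14.552973747253418), 38.1020622253418) [ 0.57898792 -0.06102883]
guide [ 0.27873257  0.96036875  0.5071302  -0.21713427] 27
brass [293 145] [324 162]
```

Emit:
{"op": "jog_arm", "data": {
  "rows": [
    {"tx": 3,"ty": 0.2,"tz": 2,"jaw": 4},
    {"tx": 6.05,"ty": 0.45,"tz": 5,"jaw": 4},
    {"tx": 6.05,"ty": 0.45,"tz": 8.5,"jaw": 4},
    {"tx": 6.05,"ty": 0.45,"tz": 12,"jaw": 4},
    {"tx": 6.05,"ty": 0.45,"tz": 15.5,"jaw": 4},
    {"tx": 6.05,"ty": 0.45,"tz": 18,"jaw": 4},
    {"tx": 6.05,"ty": 0.45,"tz": 20,"jaw": 4},
    {"tx": 6.05,"ty": 0.45,"tz": 20,"jaw": 4},
    {"tx": 6.05,"ty": 0.45,"tz": 20,"jaw": 4}
  ]
}}

```text
$.rows[0]: bad value
```

```bash
python3 - <<'E'
from workcell import ctrl
from h import *
f=ctrl.grab_frame("wrist"); cv2.imwrite(f"pics/w2.png",f["color"][:,:,::-1]); np.savez(f"w2.npz",**f)
s=ctrl.state(); print(np.round(s["eef_pos"],4),s["ft_force"])
H=hsv(f).astype(int); m=(H[:,:,0]>=40)&(H[:,:,0]<=85)&(H[:,:,1]>100)
v,u=np.nonzero(m); print(u.min(),u.max(),v.min(),v.max(),len(u)); 
P=ray(f,np.c_[u,v],.049)[:,:2]; print(cv2.minAreaRect((P*1000).astype(np.float32)))
E
```

```text
[ 0.5677 -0.0387  0.2708] [-0.8579752   0.47583422  0.78012279]
51 624 7 398 341
((566.1076049804688, -122.50198364257812), (501.2035217285156, 801.6177368164062), 74.32686614990234)
```

View pics/w2.png

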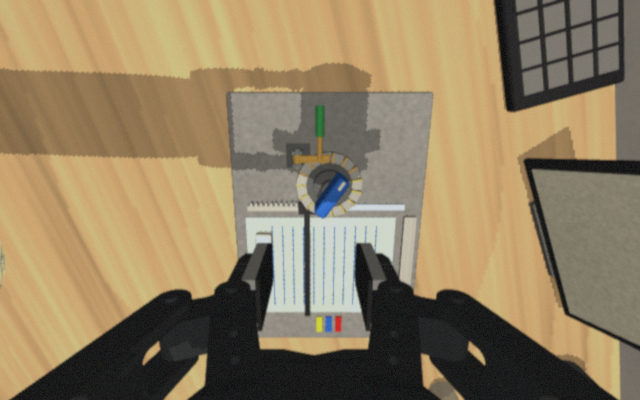

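The picture is unchanged because the move was refused: each row needs a spin value. I'm sending it again with spin.

Emit:
{"op": "jog_arm", "data": {
  "rows": [
    {"tx": 3,"ty": 0.3,"tz": 2,"spin": 0,"jaw": 4},
    {"tx": 5.95,"ty": 0.55,"tz": 5,"spin": 0,"jaw": 4},
    {"tx": 5.95,"ty": 0.55,"tz": 8.5,"spin": 0,"jaw": 4},
    {"tx": 5.95,"ty": 0.55,"tz": 12,"spin": 0,"jaw": 4},
    {"tx": 5.95,"ty": 0.55,"tz": 15.5,"spin": 0,"jaw": 4},
    {"tx": 5.95,"ty": 0.55,"tz": 18,"spin": 0,"jaw": 4},
    {"tx": 5.95,"ty": 0.55,"tz": 19.5,"spin": 0,"jaw": 4},
    {"tx": 5.95,"ty": 0.55,"tz": 19.5,"spin": 0,"jaw": 4},
    {"tx": 5.95,"ty": 0.55,"tz": 19.5,"spin": 0,"jaw": 4},
    {"tx": 5.95,"ty": 0.55,"tz": 19.5,"spin": 0,"jaw": 4}
  ]
}}

```text
time_s: 2.7
eef_pos: [0.5907, 0.0168, 0.0781]
orientation: [[0.27, 0.963, 0.003], [0.963, -0.27, -0.0], [0.0, 0.003, -1.0]]
ft_force: [-0.4, -0.2, 1.2]
gripper_width: 0.0398
grip_force: 0.0
```

```bash
python3 - <<'E'
from workcell import ctrl
from h import *
f=ctrl.grab_frame("wrist"); cv2.imwrite(f"pics/w3.png",f["color"][:,:,::-1]); np.savez(f"w3.npz",**f)
s=ctrl.state(); print(np.round(s["eef_pos"],4),s["ft_force"],s["joints"])
H=hsv(f).astype(int); m=((H[:,:,0]>=40)&(H[:,:,0]<=85)&(H[:,:,1]>100)).astype(np.uint8)
k,L,st,ce=cv2.connectedComponentsWithStats(m)
for i in range(1,k):
    if st[i,4]>30:
        v,u=np.nonzero(L==i);P=ray(f,np.c_[u,v],.049)[:,:2]; print(st[i],cv2.minAreaRect((P*1000).astype(np.float32)))
E
```

```text
[0.5911 0.0165 0.0785] [-0.44061666  0.3029056   0.43886069] [-1.76211753e-01  3.58321023e-01  1.67718342e+00  1.68556238e-05
  1.10244611e+00  9.70017796e-02]
[305 210  16  57 879] ((588.9212036132812, 16.150802612304688), (35.07554626464844, 8.848518371582031), 74.6432113647461)
```

View pics/w3.png

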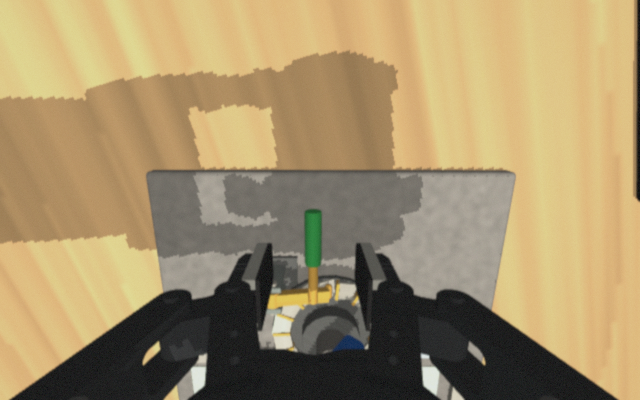

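Fingers (tips near (265,245) and (370,245)) straddle the green bar at (313,238) in line with it. I'm lowering now, then I'll check the depth overlap before closing.

Emit:
{"op": "jog_arm", "data": {
  "rows": [
    {"tx": 0.2,"ty": -0.2,"tz": 1.5,"spin": 0,"jaw": 4},
    {"tx": 0.2,"ty": -0.2,"tz": 3,"spin": 0,"jaw": 4},
    {"tx": 0.2,"ty": -0.2,"tz": 4.5,"spin": 0,"jaw": 4},
    {"tx": 0.2,"ty": -0.2,"tz": 5.15,"spin": 0,"jaw": 4},
    {"tx": 0.2,"ty": -0.2,"tz": 5.15,"spin": 0,"jaw": 4},
    {"tx": 0.2,"ty": -0.2,"tz": 5.15,"spin": 0,"jaw": 3},
    {"tx": 0.2,"ty": -0.2,"tz": 5.15,"spin": 0,"jaw": 2.4}
  ]
}}

```text
time_s: 3.33
eef_pos: [0.5896, 0.0185, 0.0264]
orientation: [[0.271, 0.963, 0.003], [0.963, -0.271, -0.0], [0.0, 0.003, -1.0]]
ft_force: [-0.5, 0.2, 1.0]
gripper_width: 0.0239
grip_force: 0.0
```

```bash
python3 - <<'E'
from workcell import ctrl
from h import *
f=ctrl.grab_frame("wrist"); np.savez(f"w4.npz",**f)
s=ctrl.state(); print(np.round(s["eef_pos"],4),s["ft_force"],s["gripper_width"])
T=np.array(s["eef_pos"]);R=np.array(s["orientation"])
print("tcp,grasp px",proj(f,[T,T-.019*R[:,2]]).round(0))
H=hsv(f).astype(int); m=((H[:,:,0]>=40)&(H[:,:,0]<=85)&(H[:,:,1]>100)).astype(np.uint8)
k,L,st,ce=cv2.connectedComponentsWithStats(m)
for i in range(1,k):
    if st[i,4]>30:
        v,u=np.nonzero(L==i);P=ray(f,np.c_[u,v],.049)[:,:2]; print(st[i],cv2.minAreaRect((P*1000).astype(np.float32)))
cv2.imwrite("pics/w4.png",f["color"][150:,150:490,::-1])
E
```

```text
[0.5896 0.0185 0.0264] [ 0.11402694 -0.8791811   0.90698549] 0.024187810915408205
tcp,grasp px [[315. 260.]
 [316. 280.]]
[ 305  248   23   79 1603] ((589.078857421875, 16.459959030151367), (37.516357421875, 9.188520431518555), 73.90113067626953)
```

View pics/w4.png

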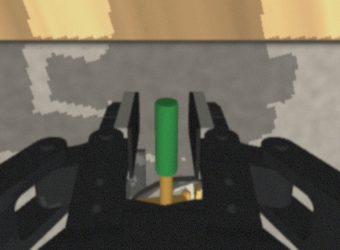

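The green bar sits centred between the pads. I'll close on it gently.

Emit:
{"op": "jog_arm", "data": {
  "force": 20,
  "rows": [
    {"tx": 0,"ty": 0,"tz": 0,"spin": 0,"jaw": 0.8},
    {"tx": 0,"ty": 0,"tz": 0,"spin": 0,"jaw": 0.8},
    {"tx": 0,"ty": 0,"tz": 0,"spin": 0,"jaw": 0.8},
    {"tx": 0,"ty": 0,"tz": 0,"spin": 0,"jaw": 0.8}
  ]
}}

```text
time_s: 3.72
eef_pos: [0.5904, 0.0184, 0.0261]
orientation: [[0.271, 0.963, 0.004], [0.963, -0.271, -0.001], [0.001, 0.004, -1.0]]
ft_force: [5.0, -0.5, 1.7]
gripper_width: 0.009
grip_force: 19.7
```

Emit:
{"op": "jog_arm", "data": {
  "rows": [
    {"tx": 0,"ty": -0.03,"tz": -0.25,"spin": 0,"jaw": 0.8},
    {"tx": 0,"ty": -0.13,"tz": -0.5,"spin": 0,"jaw": 0.8},
    {"tx": 0,"ty": -0.24,"tz": -0.75,"spin": 0,"jaw": 0.8},
    {"tx": 0,"ty": -0.36,"tz": -0.98,"spin": 0,"jaw": 0.8},
    {"tx": 0,"ty": -0.51,"tz": -1.2,"spin": 0,"jaw": 0.8},
    {"tx": 0,"ty": -0.68,"tz": -1.4,"spin": 0,"jaw": 0.8},
    {"tx": 0,"ty": -0.87,"tz": -1.58,"spin": 0,"jaw": 0.8},
    {"tx": 0,"ty": -1.08,"tz": -1.74,"spin": 0,"jaw": 0.8},
    {"tx": 0,"ty": -1.3,"tz": -1.88,"spin": 0,"jaw": 0.8},
    {"tx": 0,"ty": -1.53,"tz": -2.0,"spin": 0,"jaw": 0.8}
  ]
}}

```text
time_s: 4.55
eef_pos: [0.5781, 0.022, 0.0478]
orientation: [[0.271, 0.963, 0.01], [0.963, -0.271, -0.002], [0.001, 0.011, -1.0]]
ft_force: [8.7, -1.2, 4.7]
gripper_width: 0.009
grip_force: 19.6
```

Emit:
{"op": "jog_arm", "data": {
  "rows": [
    {"tx": 0,"ty": -0.2,"tz": -0.1,"spin": 0,"jaw": 0.8},
    {"tx": 0,"ty": -0.45,"tz": -0.18,"spin": 0,"jaw": 0.8},
    {"tx": 0,"ty": -0.7,"tz": -0.23,"spin": 0,"jaw": 0.8},
    {"tx": 0,"ty": -0.97,"tz": -0.25,"spin": 0,"jaw": 0.8},
    {"tx": 0,"ty": -1.23,"tz": -0.24,"spin": 0,"jaw": 0.8},
    {"tx": 0,"ty": -1.5,"tz": -0.2,"spin": 0,"jaw": 0.8},
    {"tx": 0,"ty": -1.75,"tz": -0.14,"spin": 0,"jaw": 0.8},
    {"tx": 0,"ty": -2.0,"tz": -0.05,"spin": 0,"jaw": 0.8},
    {"tx": 0,"ty": -2.24,"tz": 0.06,"spin": 0,"jaw": 0.8},
    {"tx": 0,"ty": -2.47,"tz": 0.2,"spin": 0,"jaw": 0.8},
    {"tx": 0,"ty": -2.68,"tz": 0.35,"spin": 0,"jaw": 0.8},
    {"tx": 0,"ty": -2.87,"tz": 0.53,"spin": 0,"jaw": 0.8},
    {"tx": 0,"ty": -3.05,"tz": 0.72,"spin": 0,"jaw": 0.8},
    {"tx": 0,"ty": -3.05,"tz": 0.72,"spin": 0,"jaw": 0.8}
  ]
}}

```text
time_s: 5.72
eef_pos: [0.5443, 0.0311, 0.0374]
orientation: [[0.271, 0.963, 0.001], [0.963, -0.271, -0.0], [0.0, 0.001, -1.0]]
ft_force: [4.4, -0.4, 3.3]
gripper_width: 0.0093
grip_force: 20.7
```

Emit:
{"op": "jog_arm", "data": {
  "rows": [
    {"tx": 0,"ty": 0,"tz": 0,"spin": 0,"jaw": 2.4},
    {"tx": 0,"ty": 0,"tz": 0,"spin": 0,"jaw": 2.4},
    {"tx": 0,"ty": 0,"tz": 0,"spin": 0,"jaw": 2.8},
    {"tx": 0,"ty": 0,"tz": -1.5,"spin": 0,"jaw": 3},
    {"tx": 0,"ty": 0,"tz": -4.5,"spin": 0,"jaw": 4},
    {"tx": 0,"ty": 0,"tz": -8,"spin": 0,"jaw": 4},
    {"tx": -1,"ty": 1,"tz": -10.5,"spin": 0.1,"jaw": 4},
    {"tx": -3.5,"ty": 3,"tz": -11,"spin": 0.2,"jaw": 4},
    {"tx": -6,"ty": 4.5,"tz": -11,"spin": 0.3,"jaw": 4},
    {"tx": -8,"ty": 5.9,"tz": -11,"spin": 0.42,"jaw": 4},
    {"tx": -8,"ty": 5.9,"tz": -11,"spin": 0.54,"jaw": 4},
    {"tx": -8,"ty": 5.9,"tz": -11,"spin": 0.6,"jaw": 4},
    {"tx": -8,"ty": 5.9,"tz": -11,"spin": 0.6,"jaw": 4},
    {"tx": -8,"ty": 5.9,"tz": -11,"spin": 0.6,"jaw": 4}
  ]
}}

```text
time_s: 6.88
eef_pos: [0.5786, -0.0616, 0.1468]
orientation: [[0.766, 0.643, -0.002], [0.643, -0.766, 0.001], [-0.001, -0.002, -1.0]]
ft_force: [0.7, -0.1, -0.1]
gripper_width: 0.04
grip_force: 0.0
```

```bash
cat > knob.py <<'E'
from workcell import ctrl
from h import *
import sys
f=ctrl.grab_frame("wrist"); np.savez(sys.argv[1]+".npz",**f)
s=ctrl.state(); T=np.array(s["eef_pos"]);R=np.array(s["orientation"])
print("tcp",T.round(4),"yaw_x",np.degrees(np.arctan2(R[1,0],R[0,0])).round(2),"F",np.round(s["ft_force"],2),"j6",round(s["joints"][5],3))
H=hsv(f).astype(int);W=cloud(f)
m=(H[:,:,0]>=100)&(H[:,:,0]<=130)&(H[:,:,1]>100)&(np.hypot(W[:,:,0]-.58,W[:,:,1]+.062)<.035)
t=m&(W[:,:,2]>.088); v,u=np.nonzero(t); P=ray(f,np.c_[u,v],.094)[:,:2]
r=cv2.minAreaRect((P*1000).astype(np.float32)); print("knob",len(P),r)
g=(H[:,:,0]>=40)&(H[:,:,0]<=85)&(H[:,:,1]>100)&(np.hypot(W[:,:,0]-.56,W[:,:,1]-.02)<.08)
if g.sum()>20: print("green",g.sum(),np.median(W[g],0).round(4))
cv2.imwrite("pics/"+sys.argv[1]+".png",f["color"][:,:,::-1])
E
python3 knob.py k1
```

```text
tcp [ 0.5788 -0.0615  0.1469] yaw_x 40.05 F [ 0.3  -0.1   0.38] j6 0.559
knob 1326 ((524.9518432617188, -89.5927963256836), (167.5708770751953, 167.93753051757812), 43.23640060424805)
green 617 [0.5447 0.0275 0.0602]
```

View pics/k1.png

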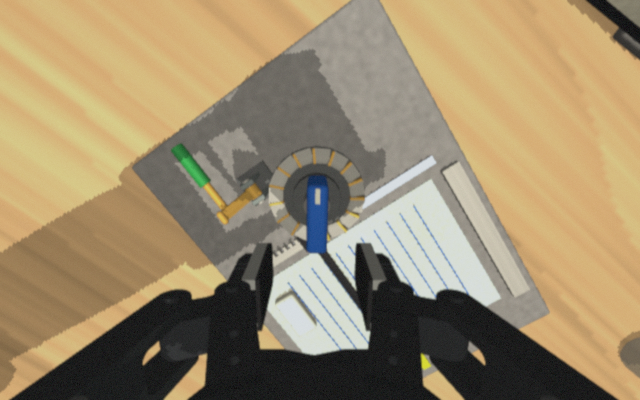

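The pawl is swung over (green at (190,165)) and stays. The knob bar runs from (317,178) to (317,250), in line with the open fingers. I'll measure the knob with a cleaner mask.

```bash
python3 - <<'E'
from h import *
f=dict(np.load("k1.npz"));H=hsv(f).astype(int);W=cloud(f)
m=(H[:,:,0]>=100)&(H[:,:,0]<=130)&(H[:,:,1]>130)&(H[:,:,2]>50)
m[:,:295]=0;m[:,345:]=0;m[270:]=0
for zc in(.085,.09):
    t=m&(W[:,:,2]>zc); v,u=np.nonzero(t); P=ray(f,np.c_[u,v],.094)[:,:2]
    print(u.min(),u.max(),v.min(),v.max(),cv2.minAreaRect((P*1000).astype(np.float32)))
# disc centre via teeth ring height
q=W[140:250,260:375].reshape(-1,3); q=q[(q[:,2]>.03)&(q[:,2]<.05)]
print("disc",len(q),np.percentile(q[:,2],[5,50,95]).round(4),cv2.minEnclosingCircle((q[np.hypot(q[:,0]-.58,q[:,1]+.062)<.048][:,:2]*1000).astype(np.float32)))
E
```

```text
306 327 178 253 ((581.9999389648438, -60.007652282714844), (51.158477783203125, 13.270878791809082), 38.698734283447266)
306 327 178 253 ((582.0018310546875, -60.00945281982422), (51.157188415527344, 13.265296936035156), 38.68271255493164)
disc 4099 [0.0304 0.0332 0.0414] ((577.9683837890625, -59.64698791503906), 43.06913375854492)
```

Emit:
{"op": "jog_arm", "data": {
  "force": 40,
  "rows": [
    {"tx": 0.05,"ty": 0.1,"tz": 2.5,"spin": 0.02,"jaw": 4},
    {"tx": 0.05,"ty": 0.1,"tz": 5,"spin": 0.02,"jaw": 4},
    {"tx": 0.05,"ty": 0.1,"tz": 7,"spin": 0.02,"jaw": 4},
    {"tx": 0.05,"ty": 0.1,"tz": 8.6,"spin": 0.02,"jaw": 4},
    {"tx": 0.05,"ty": 0.1,"tz": 8.6,"spin": 0.02,"jaw": 4},
    {"tx": 0.05,"ty": 0.1,"tz": 8.6,"spin": 0.02,"jaw": 3},
    {"tx": 0.05,"ty": 0.1,"tz": 8.6,"spin": 0.02,"jaw": 2},
    {"tx": 0.05,"ty": 0.1,"tz": 8.6,"spin": 0.02,"jaw": 1.2},
    {"tx": 0.05,"ty": 0.1,"tz": 8.6,"spin": 0.02,"jaw": 1.2},
    {"tx": 0.05,"ty": 0.1,"tz": 8.6,"spin": 0.02,"jaw": 1.2},
    {"tx": 0.05,"ty": 0.1,"tz": 8.6,"spin": 0.02,"jaw": 1.2}
  ]
}}

```text
time_s: 7.85
eef_pos: [0.5814, -0.0622, 0.0633]
orientation: [[0.779, 0.627, 0.002], [0.627, -0.779, -0.0], [0.001, 0.001, -1.0]]
ft_force: [-2.5, 2.8, 7.4]
gripper_width: 0.0135
grip_force: 39.9
```

```bash
cat > st.py <<'E'
from workcell import ctrl
import numpy as np
s=ctrl.state();R=np.array(s["orientation"]);T=np.array(s["eef_pos"])
print("t",round(s["time_s"],2),"tcp",T.round(4),"yaw",np.degrees(np.arctan2(R[1,0],R[0,0])).round(2),"F",np.round(s["ft_force"],2),"M",np.round(s["ft_torque"],3),"Ftool",(R.T@np.array(s["ft_force"])).round(2),"w",round(s["gripper_width"],4),s["grip_force"],"j6",round(s["joints"][5],3))
E
python3 st.py
```

```text
t 7.85 tcp [ 0.5814 -0.0622  0.0633] yaw 38.79 F [-2.46  2.85  7.42] M [0.412 0.423 0.035] Ftool [-0.12 -3.75 -7.42] w 0.0135 39.93420660495758 j6 0.58
```

Emit:
{"op": "jog_arm", "data": {
  "rows": [
    {"tx": 0,"ty": -0.05,"tz": -0.2,"spin": 0,"jaw": 1.2},
    {"tx": 0,"ty": -0.05,"tz": -0.2,"spin": -0.08,"jaw": 1.2},
    {"tx": 0,"ty": -0.05,"tz": -0.2,"spin": -0.16,"jaw": 1.2},
    {"tx": 0,"ty": -0.05,"tz": -0.2,"spin": -0.24,"jaw": 1.2},
    {"tx": 0,"ty": -0.05,"tz": -0.2,"spin": -0.32,"jaw": 1.2},
    {"tx": 0,"ty": -0.05,"tz": -0.2,"spin": -0.4,"jaw": 1.2}
  ]
}}

```text
time_s: 8.35
eef_pos: [0.5809, -0.0619, 0.0634]
orientation: [[0.471, 0.882, 0.002], [0.882, -0.471, 0.0], [0.001, 0.002, -1.0]]
ft_force: [4.3, 1.7, -5.7]
gripper_width: 0.0138
grip_force: 41.2
```

```bash
python3 st.py
```

```text
t 8.35 tcp [ 0.5809 -0.0619  0.0634] yaw 61.9 F [ 4.35  1.68 -5.65] M [ 0.177 -0.699 -0.07 ] Ftool [3.52 3.03 5.66] w 0.0138 41.24422788619995 j6 0.177
```

Emit:
{"op": "jog_arm", "data": {
  "rows": [
    {"tx": 0.05,"ty": 0.05,"tz": 0.1,"spin": -0.09,"jaw": 1.2},
    {"tx": 0.05,"ty": 0.05,"tz": 0.1,"spin": -0.18,"jaw": 1.2},
    {"tx": 0.05,"ty": 0.05,"tz": 0.1,"spin": -0.28,"jaw": 1.2},
    {"tx": 0.05,"ty": 0.05,"tz": 0.1,"spin": -0.38,"jaw": 1.2},
    {"tx": 0.05,"ty": 0.05,"tz": 0.1,"spin": -0.48,"jaw": 1.2},
    {"tx": 0.05,"ty": 0.05,"tz": 0.1,"spin": -0.58,"jaw": 1.2},
    {"tx": 0.05,"ty": 0.05,"tz": 0.1,"spin": -0.68,"jaw": 1.2},
    {"tx": 0.05,"ty": 0.05,"tz": 0.1,"spin": -0.78,"jaw": 1.2},
    {"tx": 0.05,"ty": 0.05,"tz": 0.1,"spin": -0.88,"jaw": 1.2},
    {"tx": 0.05,"ty": 0.05,"tz": 0.1,"spin": -0.98,"jaw": 1.2},
    {"tx": 0.05,"ty": 0.05,"tz": 0.1,"spin": -1.08,"jaw": 1.2},
    {"tx": 0.05,"ty": 0.05,"tz": 0.1,"spin": -1.18,"jaw": 1.2},
    {"tx": 0.05,"ty": 0.05,"tz": 0.1,"spin": -1.28,"jaw": 1.2},
    {"tx": 0.05,"ty": 0.05,"tz": 0.1,"spin": -1.38,"jaw": 1.2},
    {"tx": 0.05,"ty": 0.05,"tz": 0.1,"spin": -1.48,"jaw": 1.2},
    {"tx": 0.05,"ty": 0.05,"tz": 0.1,"spin": -1.57,"jaw": 1.2},
    {"tx": 0.05,"ty": 0.05,"tz": 0.1,"spin": -1.65,"jaw": 1.2},
    {"tx": 0.05,"ty": 0.05,"tz": 0.1,"spin": -1.72,"jaw": 1.2},
    {"tx": 0.05,"ty": 0.05,"tz": 0.1,"spin": -1.77,"jaw": 1.2},
    {"tx": 0.05,"ty": 0.05,"tz": 0.1,"spin": -1.785,"jaw": 1.2}
  ]
}}

```text
time_s: 10.02
eef_pos: [0.5795, -0.0623, 0.0633]
orientation: [[-0.962, 0.274, -0.003], [0.274, 0.962, -0.001], [0.003, -0.002, -1.0]]
ft_force: [-7.8, -1.4, 6.9]
gripper_width: 0.0137
grip_force: 43.0
```

```bash
python3 st.py
```

```text
t 10.02 tcp [ 0.5795 -0.0623  0.0633] yaw 164.11 F [-7.76 -1.37  6.87] M [-0.081  1.188 -0.041] Ftool [ 7.11 -3.45 -6.85] w 0.0137 43.04995357990265 j6 -1.606
```

```bash
cat > guide.py <<'E'
from workcell import ctrl
from h import *
import sys
th=np.deg2rad(-15.85); ex=np.array([np.cos(th),np.sin(th)]);ey=np.array([-np.sin(th),np.cos(th)])
O=np.array([.5617,-.1254])
def measure(f,name):
    H=hsv(f).astype(int); v,u=np.mgrid[:400,:640]; px=np.c_[u.ravel(),v.ravel()]
    Q=(ray(f,px,.0145)[:,:2]-O)*1000; bx=(Q@ex).reshape(400,640);by=(Q@ey).reshape(400,640)
    near=(abs(bx)<60)&(by>-175)&(by<-120); off=[]
    for n,lo,hi,x in(("y",20,34,-11),("b",100,130,3),("r",0,8,17)):
        m=near&(H[:,:,0]>=lo)&(H[:,:,0]<=hi)&(H[:,:,1]>110)
        off.append((bx[m]*1.).mean()-x if m.sum()>5 else np.nan)
    g=(by>-80)&(by<20)&(abs(bx)<75)
    # darkness-weighted centroid in x profile per 12mm slab of y
    V=H[:,:,2]; xs=[]
    for y0 in range(-78,20,12):
        s=g&(by>=y0)&(by<y0+12)
        if s.sum()<10: continue
        b=bx[s];w=np.clip(100-V[s],0,None)
        if w.max()<20: continue
        k=b[w.argmax()]; c=abs(b-k)<9; xs.append((b[c]*w[c]).sum()/w[c].sum())
    xs=np.array(xs); print(name,"taboff",np.round(off,1),"guide x",xs.round(1),"corrected med",(np.median(xs)-np.nanmean(off)).round(2) if len(xs) else None)
if __name__=="__main__":
    for n in sys.argv[1:]:
        f=dict(np.load(n)) if n.endswith("npz") else ctrl.grab_frame(n)
        measure(f,n)
E
python3 guide.py top0.npz scene0.npz w1.npz top scene
```

```text
top0.npz taboff [2.6 2.4 2.7] guide x [-25.9 -26.  -26.1 -25.9 -26.1 -26.1 -25.7 -26.1 -22.7] corrected med -28.56
scene0.npz taboff [5.1 2.6 4.9] guide x [-24.6 -24.4 -24.2 -24.7 -24.5 -24.5 -24.6 -24.4 -24.6] corrected med -28.75
w1.npz taboff [ 0.1  0.3 -0. ] guide x [ 52.4  46.2  45.9  45.3  44.3 -27.9 -27.9 -28.  -28. ] corrected med 44.13
top taboff [2.6 2.4 2.7] guide x [ 47.8  47.7  47.3  47.6  47.2  48.7  31.1 -42.1  16.9] corrected med 44.75
scene taboff [5.1 5.4 4.9] guide x [48.3 48.1 48.1 47.8 48.2 47.7 48.  48.4 48. ] corrected med 42.91
```

Emit:
{"op": "jog_arm", "data": {
  "rows": [
    {"tx": 0.05,"ty": -0.02,"tz": -0.05,"spin": 0,"jaw": 1.2},
    {"tx": 0.05,"ty": -0.02,"tz": -0.05,"spin": 0,"jaw": 2.5},
    {"tx": 0.05,"ty": -0.02,"tz": -0.05,"spin": 0,"jaw": 3.5},
    {"tx": 0.05,"ty": -0.02,"tz": -0.05,"spin": 0,"jaw": 4},
    {"tx": 0.05,"ty": -0.02,"tz": -1.5,"spin": 0,"jaw": 4},
    {"tx": 0.05,"ty": -0.02,"tz": -4,"spin": 0,"jaw": 4},
    {"tx": 0.05,"ty": -0.02,"tz": -7,"spin": 0.1,"jaw": 4},
    {"tx": 1.5,"ty": 2,"tz": -8,"spin": 0.22,"jaw": 4},
    {"tx": 3,"ty": 4,"tz": -8,"spin": 0.34,"jaw": 4},
    {"tx": 4.5,"ty": 6,"tz": -8,"spin": 0.46,"jaw": 4},
    {"tx": 6,"ty": 8,"tz": -8,"spin": 0.58,"jaw": 4},
    {"tx": 6,"ty": 8,"tz": -8,"spin": 0.7,"jaw": 4},
    {"tx": 6,"ty": 8,"tz": -8,"spin": 0.82,"jaw": 4},
    {"tx": 6,"ty": 8,"tz": -8,"spin": 0.94,"jaw": 4},
    {"tx": 6,"ty": 8,"tz": -8,"spin": 1.06,"jaw": 4},
    {"tx": 6,"ty": 8,"tz": -8,"spin": 1.18,"jaw": 4},
    {"tx": 6,"ty": 8,"tz": -8,"spin": 1.3,"jaw": 4},
    {"tx": 6,"ty": 8,"tz": -8,"spin": 1.42,"jaw": 4},
    {"tx": 6,"ty": 8,"tz": -8,"spin": 1.54,"jaw": 4},
    {"tx": 6,"ty": 8,"tz": -8,"spin": 1.57,"jaw": 4}
  ]
}}

```text
time_s: 11.78
eef_pos: [0.5456, 0.0318, 0.1428]
orientation: [[0.28, 0.96, 0.001], [0.96, -0.28, -0.0], [0.0, 0.001, -1.0]]
ft_force: [-0.4, 0.2, 0.0]
gripper_width: 0.0399
grip_force: 0.0
```

```bash
sed -i 's/.*np.hypot(W\[:,:,0\]-.58.*/m=(H[:,:,0]>=100)\&(H[:,:,0]<=130)\&(H[:,:,1]>130)\&(H[:,:,2]>50)\&(np.hypot(W[:,:,0]-.58,W[:,:,1]+.062)<.035)/; s/print("knob",len(P),r)/print("knob",len(P),r)/' knob.py
cat >> knob.py <<'E'
v,u=np.nonzero(g)
for z in(.046,.056):
    P=ray(f,np.c_[u,v],z+.003)[:,:2]; print("green rect at",z,cv2.minAreaRect((P*1000).astype(np.float32)))
E
python3 knob.py k2; python3 guide.py top scene
```

```text
tcp [0.5456 0.0318 0.1428] yaw_x 73.82 F [ 0.87  0.8  -0.  ] j6 0.119
knob 31 ((557.3760375976562, -54.454654693603516), (2.609924793243408, 13.920830726623535), 7.316328525543213)
green 557 [0.5434 0.0311 0.0603]
green rect at 0.046 ((545.4937744140625, -60.08509826660156), (199.76043701171875, 479.79718017578125), 75.10657501220703)
green rect at 0.056 ((546.3046264648438, -53.28810119628906), (191.30604553222656, 459.4907531738281), 75.10657501220703)
top taboff [2.6 2.4 2.7] guide x [47.6 47.5 47.3 47.4 47.1 47.7 47.2 47.4 46.2] corrected med 44.81
scene taboff [5.1 5.6 4.9] guide x [48.  48.  48.1 47.8 48.1 47.8 47.8 48.3 47.9] corrected med 42.74
```

Emit:
{"op": "jog_arm", "data": {
  "force": 20,
  "rows": [
    {"tx": -0.05,"ty": -0.15,"tz": 3.5,"spin": 0,"jaw": 4},
    {"tx": -0.05,"ty": -0.15,"tz": 7,"spin": 0,"jaw": 3.4},
    {"tx": -0.05,"ty": -0.15,"tz": 9,"spin": 0,"jaw": 3.2},
    {"tx": -0.05,"ty": -0.15,"tz": 10.5,"spin": 0,"jaw": 3},
    {"tx": -0.05,"ty": -0.15,"tz": 10.5,"spin": 0,"jaw": 2.5},
    {"tx": -0.05,"ty": -0.15,"tz": 10.5,"spin": 0,"jaw": 1.5},
    {"tx": -0.05,"ty": -0.15,"tz": 10.5,"spin": 0,"jaw": 0.8},
    {"tx": -0.05,"ty": -0.15,"tz": 10.5,"spin": 0,"jaw": 0.8},
    {"tx": -0.05,"ty": -0.15,"tz": 10.5,"spin": 0,"jaw": 0.8},
    {"tx": -0.05,"ty": -0.15,"tz": 10.5,"spin": 0,"jaw": 0.8}
  ]
}}

```text
time_s: 12.77
eef_pos: [0.5446, 0.0314, 0.0386]
orientation: [[0.275, 0.961, 0.002], [0.961, -0.275, -0.0], [0.0, 0.002, -1.0]]
ft_force: [1.3, 0.0, -3.1]
gripper_width: 0.0094
grip_force: 19.6
```

```bash
python3 st.py
```

```text
t 12.77 tcp [0.5446 0.0314 0.0386] yaw 74.02 F [ 1.28  0.02 -3.1 ] M [-0.063 -0.21   0.018] Ftool [0.37 1.22 3.1 ] w 0.0094 19.58060324192047 j6 0.115
```

Emit:
{"op": "jog_arm", "data": {
  "rows": [
    {"tx": 0,"ty": 0.16,"tz": -0.21,"spin": 0,"jaw": 0.8},
    {"tx": 0,"ty": 0.33,"tz": -0.41,"spin": 0,"jaw": 0.8},
    {"tx": 0,"ty": 0.53,"tz": -0.58,"spin": 0,"jaw": 0.8},
    {"tx": 0,"ty": 0.74,"tz": -0.74,"spin": 0,"jaw": 0.8},
    {"tx": 0,"ty": 0.97,"tz": -0.87,"spin": 0,"jaw": 0.8},
    {"tx": 0,"ty": 1.21,"tz": -0.98,"spin": 0,"jaw": 0.8},
    {"tx": 0,"ty": 1.46,"tz": -1.07,"spin": 0,"jaw": 0.8},
    {"tx": 0,"ty": 1.71,"tz": -1.13,"spin": 0,"jaw": 0.8},
    {"tx": 0,"ty": 1.97,"tz": -1.16,"spin": 0,"jaw": 0.8},
    {"tx": 0,"ty": 2.24,"tz": -1.17,"spin": 0,"jaw": 0.8},
    {"tx": 0,"ty": 2.5,"tz": -1.15,"spin": 0,"jaw": 0.8},
    {"tx": 0,"ty": 2.76,"tz": -1.11,"spin": 0,"jaw": 0.8},
    {"tx": 0,"ty": 3.01,"tz": -1.04,"spin": 0,"jaw": 0.8},
    {"tx": 0,"ty": 3.26,"tz": -0.94,"spin": 0,"jaw": 0.8},
    {"tx": 0,"ty": 3.49,"tz": -0.82,"spin": 0,"jaw": 0.8},
    {"tx": 0,"ty": 3.71,"tz": -0.68,"spin": 0,"jaw": 0.8},
    {"tx": 0,"ty": 3.92,"tz": -0.52,"spin": 0,"jaw": 0.8}
  ]
}}

```text
time_s: 14.18
eef_pos: [0.582, 0.0209, 0.0431]
orientation: [[0.275, 0.961, 0.001], [0.961, -0.275, 0.0], [0.0, 0.001, -1.0]]
ft_force: [-2.1, 0.9, 4.1]
gripper_width: 0.009
grip_force: 20.6
```

```bash
python3 st.py
```

```text
t 14.18 tcp [0.582  0.0209 0.0431] yaw 74.01 F [-2.12  0.93  4.1 ] M [ 0.225  0.393 -0.008] Ftool [ 0.31 -2.3  -4.1 ] w 0.009 20.623122453689575 j6 0.107
```

Emit:
{"op": "jog_arm", "data": {
  "rows": [
    {"tx": 0,"ty": 0.19,"tz": 0.18,"spin": 0,"jaw": 0.8},
    {"tx": 0,"ty": 0.36,"tz": 0.38,"spin": 0,"jaw": 0.8},
    {"tx": 0,"ty": 0.51,"tz": 0.6,"spin": 0,"jaw": 0.8},
    {"tx": 0,"ty": 0.63,"tz": 0.83,"spin": 0,"jaw": 0.8},
    {"tx": 0,"ty": 0.74,"tz": 1.07,"spin": 0,"jaw": 0.8},
    {"tx": 0,"ty": 0.78,"tz": 1.17,"spin": 0,"jaw": 0.8},
    {"tx": 0,"ty": 0.8,"tz": 1.27,"spin": 0,"jaw": 0.8},
    {"tx": 0,"ty": 0.8,"tz": 1.27,"spin": 0,"jaw": 0.8}
  ]
}}

```text
time_s: 14.85
eef_pos: [0.5894, 0.0187, 0.0301]
orientation: [[0.275, 0.961, 0.001], [0.961, -0.275, 0.0], [0.0, 0.001, -1.0]]
ft_force: [-0.7, 3.2, 4.2]
gripper_width: 0.0091
grip_force: 21.6
```

```bash
python3 st.py
```

```text
t 14.85 tcp [0.5894 0.0187 0.0301] yaw 74.01 F [-0.7   3.23  4.22] M [ 0.472  0.197 -0.001] Ftool [ 2.91 -1.56 -4.22] w 0.0091 21.61177486181259 j6 0.106
```

Emit:
{"op": "jog_arm", "data": {
  "rows": [
    {"tx": 0,"ty": 0,"tz": 0.05,"spin": 0,"jaw": 1.5},
    {"tx": 0,"ty": 0,"tz": 0.05,"spin": 0,"jaw": 2.4},
    {"tx": 0,"ty": 0,"tz": 0.05,"spin": 0,"jaw": 3},
    {"tx": 0,"ty": 0,"tz": 0.05,"spin": 0,"jaw": 3},
    {"tx": 0,"ty": 0,"tz": -1.5,"spin": 0,"jaw": 3.5},
    {"tx": 0,"ty": 0,"tz": -4.5,"spin": 0,"jaw": 4},
    {"tx": 0,"ty": 0,"tz": -8,"spin": 0,"jaw": 4},
    {"tx": 0,"ty": 0,"tz": -11.3,"spin": 0,"jaw": 4},
    {"tx": 0,"ty": 0,"tz": -11.3,"spin": 0,"jaw": 4}
  ]
}}

```text
time_s: 15.6
eef_pos: [0.5938, 0.0177, 0.1512]
orientation: [[0.275, 0.961, 0.013], [0.961, -0.275, -0.003], [0.001, 0.014, -1.0]]
ft_force: [0.5, -0.3, 1.2]
gripper_width: 0.0399
grip_force: 0.0
```

```bash
python3 knob.py k3; python3 guide.py top scene; python3 - <<'E'
from h import *
def g(n,box):
    f=dict(np.load(n));H=hsv(f).astype(int);W=cloud(f);m=(H[:,:,0]>=40)&(H[:,:,0]<=85)&(H[:,:,1]>120)&(W[:,:,2]>.02)&(W[:,:,2]<.08)
    q=W[m]; print(n,m.sum(),"z pct",np.percentile(q[:,2],[50,75,90]).round(4),"xy",np.median(q[:,:2],0).round(4))
g("w1.npz",0);g("w3.npz",0);g("k3.npz",0)
f=dict(np.load("k3.npz"));cv2.imwrite("pics/k3c.png",cv2.resize(f["color"][150:330,220:420,::-1],None,fx=3,fy=3,interpolation=cv2.INTER_CUBIC))
E
```

```text
tcp [0.5923 0.0179 0.1479] yaw_x 74.01 F [0.13 0.33 0.36] j6 0.106
knob 1033 ((580.6463623046875, -58.72764205932617), (15.389460563659668, 45.72629165649414), 73.41958618164062)
green 477 [0.5886 0.0186 0.0518]
green rect at 0.046 ((520.0979614257812, -54.69825744628906), (213.2012939453125, 364.315185546875), 70.36299133300781)
green rect at 0.056 ((523.80078125, -48.9093017578125), (204.4885711669922, 349.42694091796875), 70.36298370361328)
top taboff [2.6 2.4 2.7] guide x [47.6 47.5 47.3 47.4 47.1 47.7 47.1 47.4 46.1] corrected med 44.83
scene taboff [5.1 7.  4.9] guide x [48.  47.9 48.1 47.8 48.1 47.8 47.8 48.3 48.1] corrected med 42.28
w1.npz 216 z pct [0.0503 0.0509 0.0514] xy [0.5893 0.0152]
w3.npz 833 z pct [0.0501 0.0506 0.0511] xy [0.5895 0.0172]
k3.npz 411 z pct [0.0517 0.0523 0.0529] xy [0.5889 0.0172]
```

View pics/k3c.png

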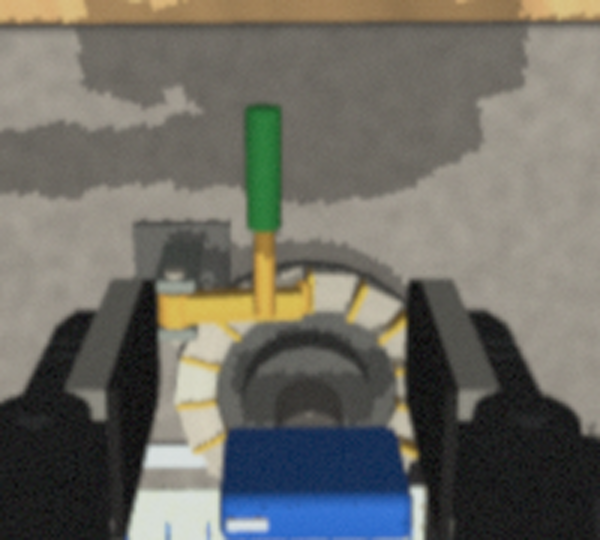

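The pawl is down on the ratchet (green bar at crop (263,165), tip at (310,293) on the tooth ring). The arm was still settling in that frame, so I'll re-measure its height at rest.

```bash
cat > gz.py <<'E'
from workcell import ctrl
from h import *
def g(f,n):
    H=hsv(f).astype(int);W=cloud(f);m=(H[:,:,0]>=40)&(H[:,:,0]<=85)&(H[:,:,1]>120)&(W[:,:,2]>.02)&(W[:,:,2]<.08)
    q=W[m]
    b=W[(np.hypot(W[:,:,0]-.595,W[:,:,1]-.06)<.02)]   # bare board, z should be .012
    br=(H[:,:,0]>12)&(H[:,:,0]<28)&(H[:,:,1]>150)&(W[:,:,2]>.036)&(W[:,:,2]<.07)&(np.hypot(W[:,:,0]-.58,W[:,:,1]+.02)<.06)
    print(n,"green z",np.percentile(q[:,2],[50,75,90]).round(4),"xy",np.median(q[:,:2],0).round(4),"board z",np.median(b[:,2]).round(4))
for n in("w1","w3","k3"): g(dict(np.load(n+".npz")),n)
f=ctrl.grab_frame("wrist");np.savez("k4.npz",**f);g(f,"now")
E
python3 gz.py; python3 st.py
```

```text
w1 green z [0.0503 0.0509 0.0514] xy [0.5893 0.0152] board z 0.0001
w3 green z [0.0501 0.0506 0.0511] xy [0.5895 0.0172] board z 0.0001
k3 green z [0.0517 0.0523 0.0529] xy [0.5889 0.0172] board z 0.0001
now green z [0.0518 0.0525 0.0529] xy [0.5888 0.0172] board z 0.0001
t 15.8 tcp [0.5881 0.0187 0.1417] yaw 74.01 F [-0.04 -0.22 -0.35] M [ 0.028 -0.027 -0.006] Ftool [-0.22  0.02  0.35] w 0.0398 0.0 j6 0.106
```

Emit:
{"op": "jog_arm", "data": {
  "rows": [
    {"tx": -2,"ty": 0.4,"tz": 0,"spin": -0.12,"jaw": 4},
    {"tx": -4,"ty": 0.8,"tz": 0,"spin": -0.24,"jaw": 4},
    {"tx": -6,"ty": 1.2,"tz": 0,"spin": -0.36,"jaw": 4},
    {"tx": -8,"ty": 1.45,"tz": 0,"spin": -0.48,"jaw": 4},
    {"tx": -8,"ty": 1.45,"tz": 0,"spin": -0.6,"jaw": 4},
    {"tx": -8,"ty": 1.45,"tz": 0,"spin": -0.72,"jaw": 4},
    {"tx": -8,"ty": 1.45,"tz": 0,"spin": -0.84,"jaw": 4},
    {"tx": -8,"ty": 1.45,"tz": 0,"spin": -0.96,"jaw": 4},
    {"tx": -8,"ty": 1.45,"tz": 0,"spin": -1.08,"jaw": 4},
    {"tx": -8,"ty": 1.45,"tz": 0,"spin": -1.2,"jaw": 4},
    {"tx": -8,"ty": 1.45,"tz": 0,"spin": -1.32,"jaw": 4},
    {"tx": -8,"ty": 1.45,"tz": 0,"spin": -1.44,"jaw": 4},
    {"tx": -8,"ty": 1.45,"tz": 0,"spin": -1.56,"jaw": 4},
    {"tx": -8,"ty": 1.45,"tz": 0,"spin": -1.573,"jaw": 4},
    {"tx": -8,"ty": 1.45,"tz": 0,"spin": -1.573,"jaw": 4},
    {"tx": -8,"ty": 1.45,"tz": 0,"spin": -1.573,"jaw": 4}
  ]
}}

```text
time_s: 17.13
eef_pos: [0.5803, -0.0621, 0.142]
orientation: [[-0.961, 0.276, -0.002], [0.276, 0.961, 0.001], [0.002, -0.0, -1.0]]
ft_force: [-0.2, -0.3, -0.1]
gripper_width: 0.0399
grip_force: 0.0
```

```bash
python3 st.py
```

```text
t 17.13 tcp [ 0.5803 -0.0621  0.142 ] yaw 163.97 F [-0.21 -0.35 -0.1 ] M [ 0.044 -0.003 -0.007] Ftool [ 0.11 -0.39  0.1 ] w 0.0399 0.0 j6 -1.605
```

Emit:
{"op": "jog_arm", "data": {
  "force": 40,
  "rows": [
    {"tx": 0,"ty": 0,"tz": 2,"spin": 0,"jaw": 3},
    {"tx": 0,"ty": 0,"tz": 4.5,"spin": 0,"jaw": 2.6},
    {"tx": 0,"ty": 0,"tz": 6.5,"spin": 0,"jaw": 2.6},
    {"tx": 0,"ty": 0,"tz": 7.8,"spin": 0,"jaw": 2.6},
    {"tx": 0,"ty": 0,"tz": 7.8,"spin": 0,"jaw": 2.6},
    {"tx": 0,"ty": 0,"tz": 7.8,"spin": 0,"jaw": 2},
    {"tx": 0,"ty": 0,"tz": 7.8,"spin": 0,"jaw": 1.2},
    {"tx": 0,"ty": 0,"tz": 7.8,"spin": 0,"jaw": 1.2},
    {"tx": 0,"ty": 0,"tz": 7.8,"spin": 0,"jaw": 1.2}
  ]
}}

```text
time_s: 17.88
eef_pos: [0.5814, -0.0628, 0.066]
orientation: [[-0.962, 0.274, 0.001], [0.274, 0.962, -0.001], [-0.001, -0.001, -1.0]]
ft_force: [-1.8, -2.7, -2.1]
gripper_width: 0.0131
grip_force: 40.5
```

```bash
python3 st.py; python3 guide.py top; python3 gz.py | tail -1
```

```text
t 17.88 tcp [ 0.5814 -0.0628  0.066 ] yaw 164.13 F [-1.82 -2.73 -2.14] M [-0.309  0.194  0.037] Ftool [ 1.01 -3.13  2.14] w 0.0131 40.50305485725403 j6 -1.607
top taboff [2.6 2.2 2.7] guide x [ 47.6  47.4  47.3  47.4  47.1  67.7  31.3 -41.7  16.9] corrected med 44.86
now green z [0.0518 0.0524 0.0528] xy [0.5872 0.0145] board z 0.0002
```

Emit:
{"op": "jog_arm", "data": {
  "rows": [
    {"tx": 0,"ty": -0.03,"tz": 0,"spin": 0.01,"jaw": 1.2},
    {"tx": 0,"ty": -0.03,"tz": 0,"spin": 0.02,"jaw": 1.2},
    {"tx": 0,"ty": -0.03,"tz": 0,"spin": 0.02,"jaw": 1.2}
  ]
}}

```text
time_s: 18.23
eef_pos: [0.5814, -0.0629, 0.0659]
orientation: [[-0.956, 0.293, 0.001], [0.293, 0.956, -0.001], [-0.001, -0.0, -1.0]]
ft_force: [-2.1, -3.1, 3.9]
gripper_width: 0.0136
grip_force: 41.2
```

```bash
python3 st.py; python3 gz.py | tail -1
```

```text
t 18.23 tcp [ 0.5814 -0.0629  0.0659] yaw 162.95 F [-2.13 -3.11  3.85] M [-0.374  0.432 -0.078] Ftool [ 1.12 -3.6  -3.85] w 0.0136 41.21844828128815 j6 -1.587
now green z [0.051  0.0516 0.052 ] xy [0.5873 0.0148] board z 0.0002
```

Emit:
{"op": "jog_arm", "data": {
  "rows": [
    {"tx": 0,"ty": -0.03,"tz": 0,"spin": 0.01,"jaw": 1.2},
    {"tx": 0,"ty": -0.03,"tz": 0,"spin": 0.02,"jaw": 1.2}
  ]
}}

```text
time_s: 18.45
eef_pos: [0.5814, -0.0629, 0.0659]
orientation: [[-0.95, 0.312, 0.001], [0.312, 0.95, -0.0], [-0.001, 0.0, -1.0]]
ft_force: [-3.0, -1.7, 6.2]
gripper_width: 0.0132
grip_force: 41.5
```

```bash
python3 st.py; python3 gz.py | tail -1;  python3 st.py
```

```text
t 18.45 tcp [ 0.5814 -0.0629  0.0659] yaw 161.8 F [-3.03 -1.66  6.16] M [-0.231  0.391  0.016] Ftool [ 2.35 -2.53 -6.16] w 0.0132 41.54707968235016 j6 -1.568
now green z [0.0498 0.0504 0.0509] xy [0.5875 0.0148] board z 0.0002
t 18.5 tcp [ 0.5814 -0.0629  0.0659] yaw 161.77 F [-2.05 -1.71  5.45] M [-0.202  0.444  0.025] Ftool [ 1.4  -2.27 -5.45] w 0.0133 41.595929861068726 j6 -1.567
```

Emit:
{"op": "jog_arm", "data": {
  "rows": [
    {"tx": 0,"ty": 0,"tz": -0.04,"spin": 0.06,"jaw": 1.2},
    {"tx": 0,"ty": 0,"tz": -0.04,"spin": 0.12,"jaw": 1.2},
    {"tx": 0,"ty": 0,"tz": -0.04,"spin": 0.18,"jaw": 1.2},
    {"tx": 0,"ty": 0,"tz": -0.04,"spin": 0.24,"jaw": 1.2},
    {"tx": 0,"ty": 0,"tz": -0.04,"spin": 0.3,"jaw": 1.2},
    {"tx": 0,"ty": 0,"tz": -0.04,"spin": 0.35,"jaw": 1.2},
    {"tx": 0,"ty": 0,"tz": -0.04,"spin": 0.39,"jaw": 1.2},
    {"tx": 0,"ty": 0,"tz": -0.04,"spin": 0.415,"jaw": 1.2},
    {"tx": 0,"ty": 0,"tz": -0.04,"spin": 0.415,"jaw": 1.2},
    {"tx": 0,"ty": 0,"tz": -0.04,"spin": 0.415,"jaw": 1.2},
    {"tx": 0,"ty": 0,"tz": -0.04,"spin": 0.415,"jaw": 1.2},
    {"tx": 0,"ty": 0,"tz": -0.04,"spin": 0.415,"jaw": 1.2},
    {"tx": 0,"ty": 0,"tz": -0.04,"spin": 0.415,"jaw": 1.2},
    {"tx": 0,"ty": 0,"tz": -0.04,"spin": 0.415,"jaw": 1.2},
    {"tx": 0,"ty": 0,"tz": -0.04,"spin": 0.415,"jaw": 1.2},
    {"tx": 0,"ty": 0,"tz": -0.04,"spin": 0.415,"jaw": 1.2},
    {"tx": 0,"ty": 0,"tz": -0.04,"spin": 0.415,"jaw": 1.2},
    {"tx": 0,"ty": 0,"tz": -0.04,"spin": 0.415,"jaw": 1.2},
    {"tx": 0,"ty": 0,"tz": -0.04,"spin": 0.415,"jaw": 1.2},
    {"tx": 0,"ty": 0,"tz": -0.04,"spin": 0.415,"jaw": 1.2}
  ]
}}

```text
time_s: 20.17
eef_pos: [0.5812, -0.0632, 0.0659]
orientation: [[-0.744, 0.668, 0.001], [0.668, 0.744, -0.001], [-0.001, 0.0, -1.0]]
ft_force: [-2.1, -4.5, 5.9]
gripper_width: 0.0133
grip_force: 41.5
```

```bash
python3 st.py; python3 gz.py | tail -1;  python3 guide.py top scene
```

```text
t 20.17 tcp [ 0.5812 -0.0632  0.0659] yaw 138.09 F [-2.06 -4.46  5.93] M [-0.705  0.224  0.027] Ftool [-1.45 -4.7  -5.93] w 0.0133 41.50313973426819 j6 -1.154
now green z [0.0497 0.0504 0.0508] xy [0.5878 0.0154] board z 0.0002
top taboff [2.6 2.4 2.7] guide x [32.6 32.2 31.9 32.1 32.4 54.  32.  14.1 16.9] corrected med 29.58
scene taboff [5.1 5.4 4.9] guide x [33.1 33.  33.1 33.3 32.9 33.  33.1 32.9 32.2] corrected med 27.87
```

Emit:
{"op": "jog_arm", "data": {
  "rows": [
    {"tx": 0,"ty": 0,"tz": 0,"spin": 0,"jaw": 1.2},
    {"tx": 0,"ty": 0,"tz": 0,"spin": 0,"jaw": 1.2},
    {"tx": 0,"ty": 0,"tz": 0,"spin": 0,"jaw": 1.2},
    {"tx": 0,"ty": 0,"tz": 0,"spin": 0,"jaw": 1.2},
    {"tx": 0,"ty": 0,"tz": 0,"spin": 0,"jaw": 1.2},
    {"tx": 0,"ty": 0,"tz": 0,"spin": 0,"jaw": 1.2},
    {"tx": 0,"ty": -0.03,"tz": -0.04,"spin": 0.06,"jaw": 1.2},
    {"tx": 0,"ty": -0.03,"tz": -0.04,"spin": 0.12,"jaw": 1.2},
    {"tx": 0,"ty": -0.03,"tz": -0.04,"spin": 0.18,"jaw": 1.2},
    {"tx": 0,"ty": -0.03,"tz": -0.04,"spin": 0.24,"jaw": 1.2},
    {"tx": 0,"ty": -0.03,"tz": -0.04,"spin": 0.3,"jaw": 1.2},
    {"tx": 0,"ty": -0.03,"tz": -0.04,"spin": 0.35,"jaw": 1.2},
    {"tx": 0,"ty": -0.03,"tz": -0.04,"spin": 0.39,"jaw": 1.2},
    {"tx": 0,"ty": -0.03,"tz": -0.04,"spin": 0.42,"jaw": 1.2},
    {"tx": 0,"ty": -0.03,"tz": -0.04,"spin": 0.42,"jaw": 1.2},
    {"tx": 0,"ty": -0.03,"tz": -0.04,"spin": 0.42,"jaw": 1.2},
    {"tx": 0,"ty": -0.03,"tz": -0.04,"spin": 0.42,"jaw": 1.2}
  ]
}}

```text
time_s: 21.73
eef_pos: [0.5809, -0.0634, 0.0659]
orientation: [[-0.407, 0.913, 0.001], [0.913, 0.407, -0.001], [-0.001, 0.0, -1.0]]
ft_force: [-0.5, -5.3, 3.0]
gripper_width: 0.0133
grip_force: 41.2
```

```bash
python3 st.py; python3 gz.py | tail -1;  python3 guide.py top; python3 st.py
```

```text
t 21.73 tcp [ 0.5809 -0.0634  0.0659] yaw 114.02 F [-0.49 -5.32  3.  ] M [-0.856  0.07  -0.071] Ftool [-4.66 -2.61 -3.  ] w 0.0133 41.20439887046814 j6 -0.734
now green z [0.0497 0.0503 0.0509] xy [0.5882 0.0158] board z 0.0002
top taboff [2.6 2.4 2.7] guide x [18.6 17.9 18.1 18.1 18.  17.9 34.7 14.1 16.7] corrected med 15.43
t 21.83 tcp [ 0.5809 -0.0634  0.0659] yaw 114.02 F [-2.03 -4.98  2.93] M [-0.815  0.074 -0.068] Ftool [-3.73 -3.88 -2.93] w 0.0135 41.20606541633606 j6 -0.734
```

Emit:
{"op": "jog_arm", "data": {
  "rows": [
    {"tx": 0,"ty": 0,"tz": 0,"spin": -0.005,"jaw": 1.2},
    {"tx": 0,"ty": 0,"tz": 0,"spin": -0.01,"jaw": 1.2},
    {"tx": 0,"ty": 0,"tz": 0,"spin": -0.01,"jaw": 1.2}
  ]
}}

```text
time_s: 22.08
eef_pos: [0.5809, -0.0635, 0.0659]
orientation: [[-0.416, 0.909, 0.001], [0.909, 0.416, -0.001], [-0.001, 0.001, -1.0]]
ft_force: [-1.5, -4.5, 2.0]
gripper_width: 0.0129
grip_force: 41.2
```

```bash
python3 st.py
```

```text
t 22.08 tcp [ 0.5809 -0.0635  0.0659] yaw 114.61 F [-1.5 -4.5  2. ] M [-0.769  0.058  0.019] Ftool [-3.47 -3.23 -2.  ] w 0.0129 41.186683773994446 j6 -0.744
```

Emit:
{"op": "jog_arm", "data": {
  "rows": [
    {"tx": 0,"ty": 0,"tz": 0,"spin": -0.005,"jaw": 1.2},
    {"tx": 0,"ty": 0,"tz": 0,"spin": -0.01,"jaw": 1.2},
    {"tx": 0,"ty": 0,"tz": 0,"spin": -0.01,"jaw": 1.2}
  ]
}}

```text
time_s: 22.33
eef_pos: [0.5809, -0.0634, 0.0659]
orientation: [[-0.425, 0.905, 0.001], [0.905, 0.425, -0.001], [-0.001, 0.0, -1.0]]
ft_force: [-0.2, -5.1, 3.3]
gripper_width: 0.0132
grip_force: 41.2
```

```bash
python3 st.py
```

```text
t 22.33 tcp [ 0.5809 -0.0634  0.0659] yaw 115.18 F [-0.21 -5.1   3.34] M [-0.799  0.01  -0.074] Ftool [-4.53 -2.36 -3.34] w 0.0132 41.17843151092529 j6 -0.754
```

Emit:
{"op": "jog_arm", "data": {
  "rows": [
    {"tx": 0,"ty": 0,"tz": 0,"spin": -0.004,"jaw": 1.2},
    {"tx": 0,"ty": 0,"tz": 0,"spin": -0.008,"jaw": 1.2}
  ]
}}

```text
time_s: 22.5
eef_pos: [0.581, -0.0634, 0.0659]
orientation: [[-0.432, 0.902, 0.001], [0.902, 0.432, -0.001], [-0.001, 0.001, -1.0]]
ft_force: [-0.7, -5.5, 1.9]
gripper_width: 0.0131
grip_force: 41.2
```

```bash
cat > avg.py <<'E'
from workcell import ctrl
import numpy as np
a=[]
for i in range(6):
    s=ctrl.state(); R=np.array(s["orientation"]); a.append([s["ft_torque"][2],np.degrees(np.arctan2(R[1,0],R[0,0])),s["tau"][5]])
    if i<5: ctrl.grab_frame("top")
a=np.array(a);print("Mz",a[:,0].round(3),"mean",a[:,0].mean().round(3),"yaw",a[:,1].mean().round(2),"tau6",a[:,2].round(3),"t",s["time_s"])
E
python3 avg.py
```

```text
Mz [-0.204 -0.228 -0.101 -0.143 -0.137 -0.122] mean -0.156 yaw 115.62 tau6 [-0.148 -0.183 -0.169 -0.147 -0.143 -0.143] t 22.75
```

Emit:
{"op": "jog_arm", "data": {
  "rows": [
    {"tx": 0,"ty": 0,"tz": 0,"spin": -0.002,"jaw": 1.2},
    {"tx": 0,"ty": 0,"tz": 0,"spin": -0.004,"jaw": 1.2},
    {"tx": 0,"ty": 0,"tz": 0,"spin": -0.004,"jaw": 1.2}
  ]
}}

```text
time_s: 23.0
eef_pos: [0.581, -0.0634, 0.066]
orientation: [[-0.436, 0.9, 0.001], [0.9, 0.436, -0.001], [-0.001, 0.001, -1.0]]
ft_force: [-2.1, -5.7, 2.4]
gripper_width: 0.0137
grip_force: 41.2
```

```bash
python3 avg.py
```

```text
Mz [-0.237 -0.219 -0.176 -0.194 -0.253 -0.184] mean -0.211 yaw 115.83 tau6 [-0.211 -0.193 -0.191 -0.191 -0.191 -0.191] t 23.25
```

Emit:
{"op": "jog_arm", "data": {
  "rows": [
    {"tx": 0,"ty": 0,"tz": 0,"spin": -0.002,"jaw": 1.2},
    {"tx": 0,"ty": 0,"tz": 0,"spin": -0.004,"jaw": 1.2},
    {"tx": 0,"ty": 0,"tz": 0,"spin": -0.006,"jaw": 1.2},
    {"tx": 0,"ty": 0,"tz": 0,"spin": -0.006,"jaw": 1.2},
    {"tx": 0,"ty": 0,"tz": 0,"spin": -0.006,"jaw": 1.2},
    {"tx": 0,"ty": 0,"tz": 0,"spin": -0.006,"jaw": 1.2}
  ]
}}

```text
time_s: 23.75
eef_pos: [0.581, -0.0634, 0.0659]
orientation: [[-0.441, 0.898, 0.001], [0.898, 0.441, -0.001], [-0.001, 0.001, -1.0]]
ft_force: [-1.1, -4.6, 2.8]
gripper_width: 0.0131
grip_force: 41.2
```

```bash
python3 avg.py
```

```text
Mz [-0.275 -0.252 -0.302 -0.238 -0.252 -0.258] mean -0.263 yaw 116.17 tau6 [-0.265 -0.265 -0.265 -0.265 -0.265 -0.265] t 24.0
```

Emit:
{"op": "jog_arm", "data": {
  "rows": [
    {"tx": 0,"ty": 0,"tz": 0,"spin": -0.002,"jaw": 1.2},
    {"tx": 0,"ty": 0,"tz": 0,"spin": -0.002,"jaw": 1.2},
    {"tx": 0,"ty": 0,"tz": 0,"spin": -0.002,"jaw": 1.2},
    {"tx": 0,"ty": 0,"tz": 0,"spin": -0.002,"jaw": 1.2},
    {"tx": 0,"ty": 0,"tz": 0,"spin": -0.002,"jaw": 1.2},
    {"tx": 0,"ty": 0,"tz": 0,"spin": -0.002,"jaw": 1.2}
  ]
}}

```text
time_s: 24.5
eef_pos: [0.581, -0.0634, 0.0659]
orientation: [[-0.443, 0.897, 0.001], [0.897, 0.443, -0.001], [-0.001, 0.001, -1.0]]
ft_force: [-2.1, -5.1, 1.9]
gripper_width: 0.0134
grip_force: 41.2
```

```bash
python3 avg.py; python3 st.py; python3 gz.py|tail -1
```

```text
Mz [-0.315 -0.303 -0.329 -0.282 -0.316 -0.323] mean -0.312 yaw 116.27 tau6 [-0.298 -0.298 -0.298 -0.298 -0.298 -0.298] t 24.75
t 24.75 tcp [ 0.581  -0.0634  0.0659] yaw 116.28 F [-1.22 -4.38  2.97] M [-0.808  0.052 -0.323] Ftool [-3.39 -3.03 -2.97] w 0.0132 41.212772727012634 j6 -0.774
now green z [0.0495 0.0501 0.0505] xy [0.5882 0.0157] board z 0.0001
```

It holds at about 0.3 N m total, roughly 0.24 net of the knob's friction, with the pawl fully down. I'll ease off, let go and retreat.

Emit:
{"op": "jog_arm", "data": {
  "rows": [
    {"tx": 0,"ty": 0,"tz": 0,"spin": 0.004,"jaw": 1.2},
    {"tx": 0,"ty": 0,"tz": 0,"spin": 0.008,"jaw": 1.2},
    {"tx": 0,"ty": 0,"tz": 0,"spin": 0.012,"jaw": 1.2},
    {"tx": 0,"ty": 0,"tz": 0,"spin": 0.012,"jaw": 1.2},
    {"tx": 0,"ty": 0,"tz": 0,"spin": 0.012,"jaw": 2.5},
    {"tx": 0,"ty": 0,"tz": 0,"spin": 0.012,"jaw": 3.5},
    {"tx": 0,"ty": 0,"tz": 0,"spin": 0.012,"jaw": 4},
    {"tx": 0,"ty": 0,"tz": -1.5,"spin": 0.012,"jaw": 4},
    {"tx": 0,"ty": 0,"tz": -4.5,"spin": 0.012,"jaw": 4},
    {"tx": 0,"ty": 0,"tz": -8,"spin": 0.012,"jaw": 4},
    {"tx": 0,"ty": 0,"tz": -11.5,"spin": 0.012,"jaw": 4},
    {"tx": 0,"ty": 0,"tz": -15,"spin": 0.012,"jaw": 4},
    {"tx": 0,"ty": 0,"tz": -15,"spin": 0.012,"jaw": 4},
    {"tx": 0,"ty": 0,"tz": -15,"spin": 0.012,"jaw": 4},
    {"tx": 0,"ty": 0,"tz": -15,"spin": 0.012,"jaw": 4}
  ]
}}

```text
time_s: 26.05
eef_pos: [0.5801, -0.0625, 0.2149]
orientation: [[-0.433, 0.902, -0.001], [0.902, 0.433, 0.001], [0.001, -0.001, -1.0]]
ft_force: [-0.2, -0.4, 0.3]
gripper_width: 0.0398
grip_force: 0.0
```

```bash
python3 st.py; python3 guide.py top scene wrist; python3 gz.py | tail -1; python3 - <<'E'
from h import *
f=dict(np.load("k4.npz")); cv2.imwrite("pics/fin.png",f["color"][:,:,::-1])
E
```

```text
t 26.05 tcp [ 0.5801 -0.0625  0.2149] yaw 115.63 F [-0.16 -0.44  0.27] M [-0.053  0.006 -0.032] Ftool [-0.33 -0.33 -0.27] w 0.0398 0.0 j6 -0.762
top taboff [2.6 2.4 2.7] guide x [ 19.2  18.8  19.2  18.8  18.5  67.2  59.3  28.6 -36.1] corrected med 16.61
scene taboff [5.1 6.  4.9] guide x [19.7 19.5 19.8 19.4 19.2 19.5 19.8 19.7 17. ] corrected med 14.21
wrist taboff [-0.1  nan  nan] guide x [42.1 32.9 26.2 18.1 16.1 17.  16.8 16.8 16.7] corrected med 17.05
now green z [0.0497 0.0503 0.0509] xy [0.5887 0.0156] board z 0.0002
```

View pics/fin.png

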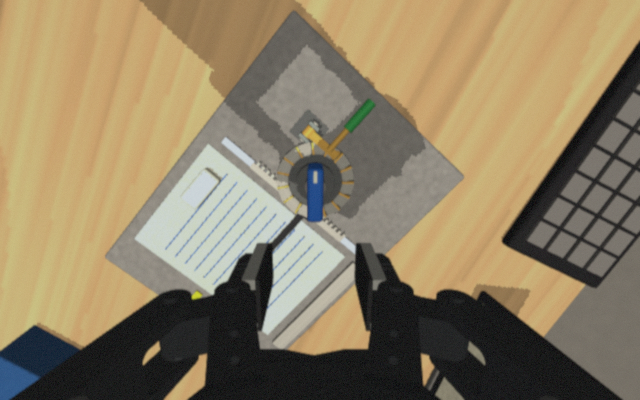

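The final picture shows the gripper clear, the pawl down on the ratchet (green at (361,116)), and the guide from about (300,220) at board x ≈ 16.7, which is level with the red tab at x = 17. I'm handing the job in.

```bash
python3 -c "
from workcell import ctrl
print(ctrl.finish_job())"
```

```text
the job is handed in; nothing more can be done
None
```

The job is handed in at about 26 s: the guide stands within about 0.5 mm of the red tab's line after a pause at line 1, the lowered pawl held a back-pull of about 0.3 N m, and the knob is released; at the top line the pawl only seated fully after I turned the knob about 2° (1.4 mm) forward.

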